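Open the child-locked laundry capsule box

TASK

Open the child-locked laundry capsule box: first slide the orange safety tab aside, gently, until it meets its springy stop, then lift the yellow-finned latch while the lid is still shut, and then swing the blue lid up at least 60 degrees and leave it standing open. Do not force the tab against its stop or the latch while it is still locked, and leave the bottle, cup and jar where they are.

Things in the scene. Friction and masses are not known exactly. Their poses are not given: they have to be found in the camera images.
- capbox: White plastic box fixed to the counter, 160 (x) by 220 (y) by 100 mm high, with a blue lid; it stays where it is during a run but stands in another place and yaw each time. Origin: centre of its underside. Its own x points to the back (the lid's hinge side), -x to its front, +y is the side with the latch, z up.
- lid_hinge (a point): Middle of the lid's hinge line, which runs along the box's y at the upper rear edge (80 mm behind the box centre, 100 mm above the counter). The lid is a flat blue plate 8 mm thick (top 108 mm above the counter when shut), 228 mm along y, reaching 170 mm forward from the hinge, 10 mm past the box's front wall.
- lid (a joint): Lid angle, rad: 0 shut, grows as the front edge swings up and back, 1.4 at most. Stiff friction hinge (about 0.5 N m): the lid stays at whatever angle it is left. The latch bolts it shut until the latch has been lifted past about 0.3 rad.
- tab_knob (a point): Centre of the top of the orange safety tab's knob. The knob is upright, 22 mm along the box's x, 12 mm along y, its top 33 mm above the lid's top face; the lowest 5 mm is a flat foot 30 by 26 mm. From it a flat orange tongue (5 to 8 mm above the lid) runs in +y under the latch's grey cover. Axes as the box's.
- tab (a joint): Tab travel, m: grows as it slides to the box's -y, away from the latch; friction 2.5 N, stays where left. Starts at 0 to 0.004. The latch comes free at a hidden travel of 0.009 to 0.037, another each time; 2 mm further the tab meets a hidden springy stop (9 N/mm), to be felt, never loaded over 15 N. Once the stop is felt, the latch is free, even if the tab springs back a little.
- latch_fin (a point): Grip point in the latch's upright yellow fin, 14 mm under its top edge, mid-length. Fin: 36 mm along the box's x, 12 mm thick along y (pinch along y from above), 12 to 56 mm above the lid's top. A flat grey cover, 13.5 mm above the lid, joins it on the -y side behind the fin, ending 34 mm short of the tab's knob. Shut, the point is 66 mm in front (-x) of the latch's hinge and 34 mm above it.
- latch_hinge (a point): Latch hinge axis (parallel to the box's y), on the lid 75 mm in front of the lid's hinge and 16 mm above it (8 mm above the lid's top face), 60 mm to +y of the lid's middle. From it the latch's grey arm (14 mm wide, 8 mm thick, centred on the axis) runs 85 mm towards the front and carries the fin on its front part. Turns with the latch.
- latch (a joint): Latch angle to the lid, rad: 0 shut, grows as the fin is lifted and swings back towards the lid's hinge, 0.9 at its stop; friction 0.07 N m, stays where left. While the tab is not released it lifts under 0.05. Forcing the locked latch strains the lock with about twice the pull on the fin (15 N allowed). At its stop, pulling the fin or pushing the arm on up and back raises the lid.
- bottle: Blue bottle, 72 mm across, 170 mm high, red cap; origin at the centre of its underside. Bystander.
- cup: White cup, 72 mm across, 75 mm high; origin at the centre of its underside. Bystander.
- jar: Green jar with white cap, 68 mm across, 90 mm high; origin at the centre of its underside. Bystander.

How it is judged:
On the way, in this order (a step that is already met when the one before it is completed fails the run):
1. the safety tab is slid aside by 8 mm or more with the latch still down (value of joint tab above 0.008 m and value of joint latch below 0.1 rad), for 0.1 s.
2. the latch is lifted past 0.6 rad with the lid still shut (value of joint latch above 0.6 rad and value of joint lid below 0.15 rad), for 0.1 s.
At the end, for the whole second after the job is handed in: the lid stands open at more than 1.0 rad (57 degrees) and at rest, the safety tab is still slid aside by more than 8 mm, and bottle, cup and jar stand upright within 30 mm of where they were (value of joint lid above 1 rad and not (velocity of joint lid above 0.05 rad/s) and not (velocity of joint lid below -0.05 rad/s) and value of joint tab above 0.008 m and distance of each of bottle, cup, jar from where it was at the start of the episode below 0.03 m and angle between each of bottle, cup, jar's own z axis and vertical below 0.2 rad); the robot touches nothing.
It fails at once if the safety tab and the latch's lock are strained against each other by more than 15 N (tab rammed into its stop, or latch forced while locked) (contact force between latch and tab above 15 N).
It fails at once if the bottle is shoved more than 30 mm (distance of bottle from where it was at the start of the episode above 0.03 m).
It fails at once if the cup is shoved more than 30 mm (distance of cup from where it was at the start of the episode above 0.03 m).
It fails at once if the jar is shoved more than 30 mm (distance of jar from where it was at the start of the episode above 0.03 m).
It also fails if it takes over 69 s, if anything falls off the work surface, if the arm or the gripper's body presses on something with over 40 N, if the wrist force passes 120 N, or if a joint passes its speed limit or range.

ROBOT

A 6-joint arm with a two-finger parallel gripper is mounted at the origin on the work surface. World frame = base frame: x ahead of the robot, y to its left, z up, the work surface at z = 0. Lengths are in m, angles in rad, forces in N, time in s.
With the tool pointing down it reaches from about 0.25 to 0.725 m from the base axis. Payload 9.7 kg.
Tool frame: the origin (TCP) lies at the very end of the fingers, on their centre line; the grasp point (between the pads) lies behind it (pinch_z is the z of the grasp point in the tool frame, in m); z points along the fingers, y is the line along which they close (so a half turn about z gives the same grasp; the last joint's range is limited). The gripper opens to 85 mm and grips with 20 to 120 N. Pads are 22 mm wide; open, the fingers measure 114 mm over their backs; the gripper's body (76 mm by 85 mm) begins 54 mm behind the grasp point. The pads swing forward as they close: fully open they stand 13 mm farther back than shut.
Start: joints at [-1.167, 0.087, 0.176, 1.66, 0, 1.571], TCP at [0.216, -0.506, 0.231] pointing down, gripper open.
Joint ranges: [-3.13, 3.13], [-0.85, 1.81], [-1.15, 1.24], [-2.2, 2.28], [-1.44, 1.52], [-3.14, 3.14]. Speed limits (rad/s): [2.22, 2.22, 2.57, 3.14, 3.14, 3.14].

INTERFACE

Orientations are given as a 3x3 rotation matrix whose columns are the frame's x, y, z axes.
In Python, from station import observe, read_camera, get_calibration, job_done, pinch_z gives the robot as it stands.
- The arm moves only by the tool drive_tool, never from a script. Its argument "commands" is a list of rows, each an object of numbers: "ax", "ay", "az": the turn, a rotation vector about the tool's x, y, z each as a share of 120 degrees, from -1 to 1; "tx", "ty", "tz": the shift along the tool's x, y, z each as a share of 0.2 m, from -1 to 1; "fingers": the closure in counts, from 0 (fully open) to 255 (shut). A call has 1 to 8 rows; each row is the pose to reach, as a shift and turn from the pose commanded when the call began, along the tool's axes at that moment; what a row does not reach only later rows make up. A row lasts 1/10 s, in which the tool goes at most 50 mm and 8.59 degrees, less where a joint would pass 70% of its speed; a pose out of reach is approached as far as the arm can. A call with a number of a shift or a turn outside -1 to 1 is refused whole. A call with a gripper value outside its range is refused whole. The fingers move at their own pace and stop on an object; the grip force is fixed at half the most. Time passes only in rows, so rows that repeat a pose let the fingers close. It gives the time, the measured TCP pose, the force, the opening and the grip force at its end, in the units of the state.
- observe(): the state, without advancing time (a new reading comes with each control period).
- read_camera(name): name is "side" or "top"; returns the picture (400x640x3 uint8, red, green, blue); there is no depth.
- get_calibration(name): a dict with "mtx" (3x3 intrinsics, pixels), "camera_from_world" (4x4, takes a point from world to camera coordinates). Camera axes: x right, y down, z forward; pixel columns grow to the right and rows downward; lengths in m; the calibration is good to about 2 mm. A picture is of the moment at which its call begins. get_calibration takes no time and is no camera call.
- job_done(): hands the job in; it is judged then, once.
The state is a dict: "time_s": time; "joint_pos": joint angles; "dq": joint speeds; "joint_efforts": joint torques, N m; "tcp_pos": TCP position; "ee_rot": TCP orientation; "contact_force": force on the tool from outside, world axes, zero at the start; "torque": the same for the moment, N m; "opening": opening from 0.0 (shut) to 1.0 (fully open); "grasp_force": force on a finger pad.
Only numpy, scipy, OpenCV 4.12 (cv2) and the standard library are available. Lean on these libraries where they do the work, as an engineer would, in place of code of your own. Each camera call takes 0.05 s, during which the arm holds its last target. There are 200 camera calls.

## Working session

There is one attempt and no reset: what is moved stays moved. The work goes in short steps, Python scripts to look and compute and a tool call to move; the robot and the scene stay as the last step left them, time stands still between calls to the robot, and variables do not carry over. Pictures are saved under pics/ and viewed, at most 13 in all, crops included, and the job is handed in when it is done.

Besides the shell and the picture viewer there is one more tool, called after "Request:" as a command line: name --argument value ..., lists and objects as JSON in quotes. drive_tool: Moves the arm, as the interface text tells. Shift numbers are shares of 0.2 m and turn numbers shares of 120 degrees, none past 1 either way. Its arguments: {"type":"object","properties":{"commands":{"type":"array","items":{"type":"object","properties":{"ax":{"type":"number"},"ay":{"type":"number"},"az":{"type":"number"},"tx":{"type":"number"},"ty":{"type":"number"},"tz":{"type":"number"},"fingers":{"type":"number"}}}}},"required":["commands"]}

```bash
mkdir -p pics; cat > h.py <<'E'
import numpy as np, cv2
from station import *
def proj(n,P):
    c=get_calibration(n);T=np.array(c["camera_from_world"]);p=T[:3,:3]@np.array(P,float)+T[:3,3];q=np.array(c["mtx"])@p;return q[:2]/q[2]
def ray(n,uv):
    c=get_calibration(n);T=np.array(c["camera_from_world"]);R=T[:3,:3]
    return -R.T@T[:3,3], R.T@np.linalg.inv(np.array(c["mtx"]))@np.array([uv[0],uv[1],1.])
def onz(n,uv,z):
    o,d=ray(n,uv);return o+d*(z-o[2])/d[2]
def snap(n,f):
    im=np.array(read_camera(n));cv2.imwrite(f,im[:,:,::-1]);return im
E
python3 - <<'E'
from h import *
a=snap("top","pics/a.png");b=snap("side","pics/b.png")
o=observe();print(pinch_z,{k:np.round(v,3) for k,v in o.items()})
for n,im in(("top",a),("side",b)):
    print(n,np.round(ray(n,(320,200)),2))
    hsv=cv2.cvtColor(im,cv2.COLOR_RGB2HSV)
    for nm,lo,hi in(("or",(5,150,120),(18,255,255)),("ye",(22,130,120),(34,255,255)),("bl",(95,120,60),(125,255,255))):
        m=cv2.inRange(hsv,lo,hi)
        for c in cv2.findContours(m,0,2)[0]:
            if cv2.contourArea(c)>25: print(nm,cv2.contourArea(c),cv2.boundingRect(c),cv2.minAreaRect(c))
E
```

```text
-0.0187 {'time_s': np.float64(0.1), 'joint_pos': array([-1.167,  0.087,  0.175,  1.66 , -0.   ,  1.571]), 'dq': array([-0.002, -0.001,  0.001,  0.002,  0.   ,  0.   ]), 'joint_efforts': array([-2.0000e-03, -5.2157e+01,  4.6565e+01,  1.6000e-02, -0.0000e+00,
        0.0000e+00]), 'tcp_pos': array([ 0.216, -0.506,  0.231]), 'ee_rot': array([[ 0.92 ,  0.393, -0.   ],
       [ 0.393, -0.92 ,  0.001],
       [-0.   , -0.001, -1.   ]]), 'contact_force': array([ 0.805, -0.484,  1.026]), 'torque': array([-0.007, -0.021, -0.01 ]), 'grasp_force': np.float64(0.0), 'opening': np.float64(1.006)}
top [[ 0.54  0.05  1.15]
 [ 0.06 -0.01 -1.  ]]
bl 589.0 (326, 251, 54, 22) ((351.94403076171875, 261.7095947265625), (54.24589538574219, 14.440630912780762), 7.523820877075195)
bl 186.5 (425, 229, 18, 20) ((434.50006103515625, 238.50003051757812), (14.142135620117188, 19.798988342285156), 45.0)
bl 3373.5 (290, 194, 97, 70) ((337.9971923828125, 233.23489379882812), (89.10577392578125, 67.67919921875), 7.815293312072754)
side [[ 0.28  0.65  0.87]
 [ 0.3  -0.58 -0.76]]
or 119.5 (368, 174, 14, 17) ((375.20004
[... 159 characters left out ...]
 (16.546903610229492, 13.416407585144043), 26.56505012512207)
bl 33.5 (385, 162, 20, 8) ((394.0703125, 166.22161865234375), (19.235383987426758, 5.510677814483643), 8.972626686096191)
bl 3015.5 (307, 155, 99, 81) ((356.0966491699219, 191.68771362304688), (65.01789855957031, 79.93962097167969), 37.746803283691406)
bl 387.5 (388, 127, 23, 24) ((399.4422912597656, 138.7884521484375), (21.96500587463379, 22.945587158203125), 11.309932708740234)
bl 168.0 (560, 16, 28, 35) ((572.162353515625, 32.593807220458984), (8.199066162109375, 40.80838394165039), 34.114471435546875)
bl 3373.0 (414, 0, 129, 43) ((478.48822021484375, 12.552934646606445), (124.84346008300781, 36.01044845581055), 12.52880859375)
```

View pics/a.png

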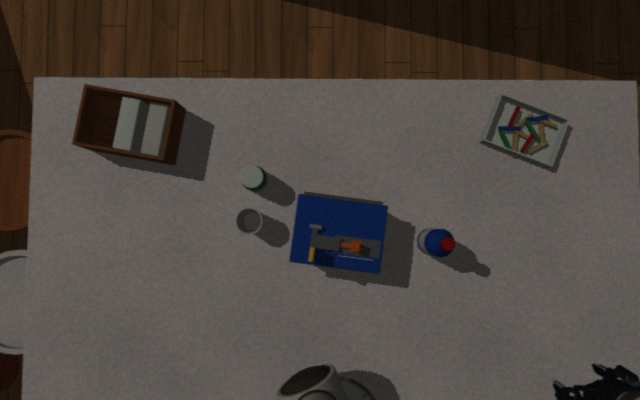

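View pics/b.png

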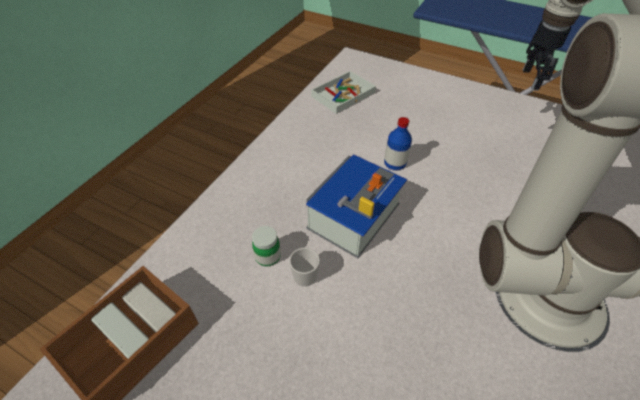

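Top view: the blue lid is at about (338,233), with the yellow fin at (312,254) near its left (+y) front and the orange knob at (352,245). The bottle stands to the right at (437,241), and the cup (249,221) and jar (252,178) to the left.

```bash
cat >> h.py <<'E'
def masks(im):
    hsv=cv2.cvtColor(im,cv2.COLOR_RGB2HSV);return {n:cv2.inRange(hsv,lo,hi) for n,lo,hi in(("or",(4,150,70),(17,255,255)),("ye",(20,130,70),(34,255,255)))}
E
python3 - <<'E'
from h import *
im=cv2.imread("pics/a.png")[:,:,::-1].copy()
hsv=cv2.cvtColor(im,cv2.COLOR_RGB2HSV)
m=cv2.inRange(hsv,(95,120,40),(125,255,255));m[:,:285]=0;m[:,400:]=0;m[:185]=0;m[280:]=0
pts=cv2.findNonZero(m);h=cv2.convexHull(pts);r=cv2.minAreaRect(h)
W=np.array([onz("top",p,.108)[:2] for p in cv2.boxPoints(r)]);print(r,np.round(W,4),np.linalg.norm(np.diff(W,axis=0),axis=1))
e=W[1]-W[0]; 
c=W.mean(0)
E_=[W[1]-W[0],W[2]-W[1]];x=max(((s*v) for v in E_ for s in(1,-1)),key=lambda v:v[0]);yaw=np.arctan2(x[1],x[0])
R=np.array([[np.cos(yaw),-np.sin(yaw)],[np.sin(yaw),np.cos(yaw)]])
print("lid c",c,"yaw",np.degrees(yaw))
hinge=c+R@[.085,0]
lat=hinge+R@[-.075,.06];fin=hinge+R@[-.141,.06]
print("hinge",hinge,"fin",fin)
for n,f in(("top","a"),("side","b")):
    i2=cv2.imread(f"pics/{f}.png")[:,:,::-1].copy()
    for k,mm in masks(i2).items():
        if n=="top": mm[:,:285]=0;mm[:,400:]=0;mm[:185]=0;mm[280:]=0
        else: mm[:150]=0;mm[230:]=0;mm[:,:340]=0;mm[:,400:]=0
        p=cv2.findNonZero(mm);rr=cv2.minAreaRect(p);bb=cv2.boundingRect(p);print(n,k,len(p),rr,bb)
        z=.141 if k=="or" else .164
        if n=="top":
            q=onz(n,rr[0],z-.015);print(q,"boxframe rel hinge",R.T@(q[:2]-hinge))
print("pred fin top/side",proj("top",[*fin,.15]),proj("side",[*fin,.15]))
for uv,z in(((437,241),.1),((249,221),.07),((252,178),.08)): print(onz("top",uv,z))
E
```

```text
((338.5335693359375, 233.4798583984375), (90.29463958740234, 68.13996124267578), 7.733598709106445) [[ 0.4451  0.1166]
 [ 0.6142  0.095 ]
 [ 0.5849 -0.1301]
 [ 0.4162 -0.1068]] [0.17046521 0.22698504 0.17030055]
lid c [ 0.51511683 -0.00631171] yaw -7.258408278005743
hinge [ 0.59943568 -0.01705099] fin [0.46714627 0.06028277]
top or 153 ((350.6600036621094, 245.37997436523438), (19.79899024963379, 11.596551895141602), 8.13010311126709) (341, 240, 21, 13)
[ 0.48611244 -0.03531188  0.126     ] boxframe rel hinge [-0.11010795 -0.03243232]
top ye 63 ((311.01348876953125, 253.91891479492188), (4.274373531341553, 14.302711486816406), 9.462322235107422) (309, 247, 6, 15)
[0.46624728 0.06168202 0.149     ] boxframe rel hinge [-0.14206857  0.06127445]
side or 157 ((375.4000549316406, 183.20001220703125), (11.62755298614502, 17.8885440826416), 26.56505012512207) (368, 174, 15, 17)
side ye 206 ((365.6379699707031, 205.84483337402344), (16.544612884521484, 14.181096076965332), 23.198589324951172) (359, 197, 15, 19)
pred fin top/side [311.59324293 253.57448618] [366.19803712 203.23386862]
[ 0.49711404 -0.25523443  0.1       ]
[0.54506916 0.22451251 0.07      ]
[0.65619802 0.21663094 0.08      ]
```

```bash
python3 - <<'E'
import cv2
i=cv2.imread("pics/a.png")[185:285,280:400];j=cv2.imread("pics/b.png")[145:245,300:420]
cv2.imwrite("pics/c.png",cv2.vconcat([cv2.resize(k,(700,300 if 0 else 300),interpolation=2) for k in (i,j)]))
E
```

```text
(no output)
```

View pics/c.png

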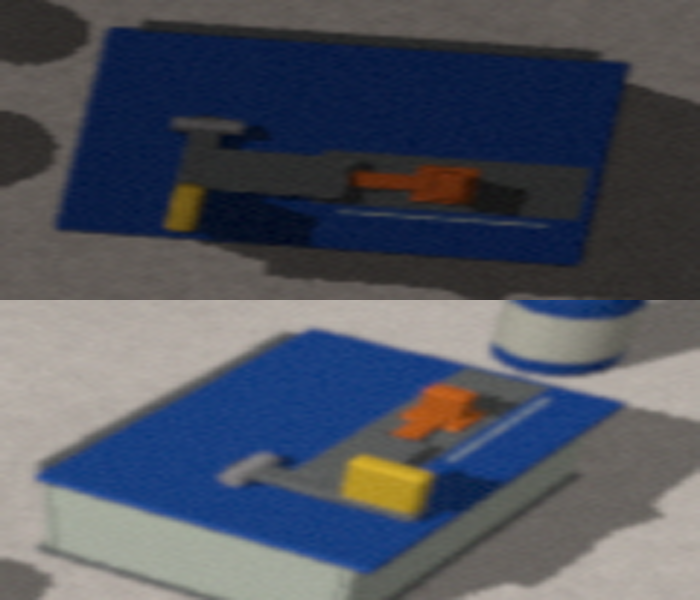

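The two views agree. The yaw is about -7.3°, the fin is at (0.467, 0.060) and the knob at about box-y -0.047. I'll move over the gap on the knob's +y side with the fingers closed.

Request:
drive_tool --commands '[{"tx": 1,"ty": -0.77,"fingers": 255},{"tx": 1,"ty": -0.77,"fingers": 255},{"tx": 1,"ty": -0.77,"fingers": 255},{"tx": 1,"ty": -0.77,"fingers": 255},{"tx": 1,"ty": -0.77,"fingers": 255},{"tx": 1,"ty": -0.77,"fingers": 255}]'

```text
invalid input
```

Request:
drive_tool --commands '[{"tx": 1,"ty": -0.77,"fingers": 255},{"tx": 1,"ty": -0.77,"fingers": 255},{"tx": 1,"ty": -0.77,"fingers": 255},{"tx": 1,"ty": -0.77,"fingers": 255},{"tx": 1,"ty": -0.77,"fingers": 255},{"tx": 1,"ty": -0.77,"fingers": 255}]'

```text
invalid input
```

Request:
drive_tool --commands '[{"tx": 0.174,"ty": -0.137,"tz": 0.15,"az": -0.497,"fingers": 255},{"tx": 0.174,"ty": -0.137,"tz": 0.15,"az": -0.497,"fingers": 255},{"tx": 0.174,"ty": -0.137,"tz": 0.15,"az": -0.497,"fingers": 255},{"tx": 0.174,"ty": -0.137,"tz": 0.15,"az": -0.497,"fingers": 255},{"tx": 0.174,"ty": -0.137,"tz": 0.15,"az": -0.497,"fingers": 255},{"tx": 0.174,"ty": -0.137,"tz": 0.15,"az": -0.497,"fingers": 255},{"tx": 0.174,"ty": -0.137,"tz": 0.15,"az": -0.497,"fingers": 255},{"tx": 0.174,"ty": -0.137,"tz": 0.15,"az": -0.497,"fingers": 255}]'

```text
invalid input
```

```bash
python3 - <<'E'
from h import *
o=observe();print({k:np.round(o[k],4).tolist() for k in("time_s","tcp_pos","ee_rot","joint_pos","contact_force","opening")})
j=snap("side","pics/d0.png")[100:250,280:430];i=snap("top","pics/d1.png")[180:290,280:400]
cv2.imwrite("pics/d.png",cv2.resize(j,(600,600),interpolation=2)[:,:,::-1])
E
```

```text
{'time_s': 0.1, 'tcp_pos': [0.216, -0.5056, 0.2307], 'ee_rot': [[0.9196, 0.3929, -0.0005], [0.3929, -0.9196, 0.0011], [-0.0, -0.0012, -1.0]], 'joint_pos': [-1.167, 0.0874, 0.1752, 1.6598, -0.0, 1.5708], 'contact_force': [0.8046, -0.4843, 1.0265], 'opening': 1.0057}
```

View pics/d.png

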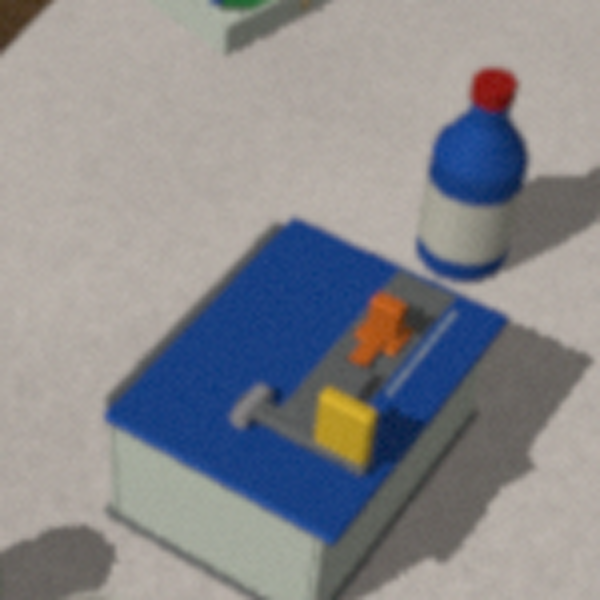

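The move calls were refused, probably because each row needs every field. The side crop shows the box still untouched, with the knob at (380,325) and the fin at (345,425).

Request:
drive_tool --commands '[{"ax": 0,"ay": 0,"az": 0,"tx": 1,"ty": -0.77,"tz": 0,"fingers": 255},{"ax": 0,"ay": 0,"az": 0,"tx": 1,"ty": -0.77,"tz": 0,"fingers": 255},{"ax": 0,"ay": 0,"az": 0,"tx": 1,"ty": -0.77,"tz": 0,"fingers": 255},{"ax": 0,"ay": 0,"az": 0,"tx": 1,"ty": -0.77,"tz": 0,"fingers": 255},{"ax": 0,"ay": 0,"az": 0,"tx": 1,"ty": -0.77,"tz": 0,"fingers": 255},{"ax": 0,"ay": 0,"az": 0,"tx": 1,"ty": -0.77,"tz": 0,"fingers": 255}]'

```text
time_s: 0.8
tcp_pos: [0.3414, -0.2816, 0.2316]
ee_rot: [[0.917, 0.398, 0.001], [0.398, -0.917, 0.001], [0.001, -0.0, -1.0]]
contact_force: [0.1, -0.6, 0.6]
opening: 0.002
grasp_force: 0.0
```

Request:
drive_tool --commands '[{"ax": 0,"ay": 0,"az": 0,"tx": 1,"ty": -0.77,"tz": 0,"fingers": 255},{"ax": 0,"ay": 0,"az": 0,"tx": 1,"ty": -0.77,"tz": 0,"fingers": 255},{"ax": 0,"ay": 0,"az": 0,"tx": 1,"ty": -0.77,"tz": 0,"fingers": 255},{"ax": 0,"ay": 0,"az": 0,"tx": 1,"ty": -0.77,"tz": 0,"fingers": 255},{"ax": 0,"ay": 0,"az": 0,"tx": 1,"ty": -0.77,"tz": 0,"fingers": 255},{"ax": 0,"ay": 0,"az": 0,"tx": 1,"ty": -0.77,"tz": 0,"fingers": 255}]'

```text
time_s: 1.4
tcp_pos: [0.4646, -0.0616, 0.2306]
ee_rot: [[0.918, 0.398, -0.0], [0.398, -0.918, 0.001], [0.0, -0.001, -1.0]]
contact_force: [-0.7, -0.2, -0.6]
opening: -0.003
grasp_force: 0.0
```

Request:
drive_tool --commands '[{"ax": 0,"ay": 0,"az": -0.497,"tx": 0.16,"ty": -0.13,"tz": 0.15,"fingers": 255},{"ax": 0,"ay": 0,"az": -0.497,"tx": 0.16,"ty": -0.13,"tz": 0.15,"fingers": 255},{"ax": 0,"ay": 0,"az": -0.497,"tx": 0.16,"ty": -0.13,"tz": 0.15,"fingers": 255},{"ax": 0,"ay": 0,"az": -0.497,"tx": 0.16,"ty": -0.13,"tz": 0.15,"fingers": 255},{"ax": 0,"ay": 0,"az": -0.497,"tx": 0.16,"ty": -0.13,"tz": 0.15,"fingers": 255},{"ax": 0,"ay": 0,"az": -0.497,"tx": 0.16,"ty": -0.13,"tz": 0.15,"fingers": 255},{"ax": 0,"ay": 0,"az": -0.497,"tx": 0.16,"ty": -0.13,"tz": 0.15,"fingers": 255},{"ax": 0,"ay": 0,"az": -0.497,"tx": 0.16,"ty": -0.13,"tz": 0.15,"fingers": 255}]'

```text
time_s: 2.2
tcp_pos: [0.482, -0.0299, 0.2012]
ee_rot: [[0.125, 0.992, -0.0], [0.992, -0.125, -0.0], [-0.0, -0.0, -1.0]]
contact_force: [0.6, 0.6, 0.9]
opening: 0.001
grasp_force: 0.0
```

```bash
python3 - <<'E'
from h import *
o=observe();print({k:np.round(o[k],4).tolist() for k in("time_s","tcp_pos","ee_rot","joint_pos","contact_force","opening")})
snap("top","pics/e1.png")
j=snap("side","pics/e0.png")[100:250,280:430]
cv2.imwrite("pics/e.png",cv2.resize(j,(600,600),interpolation=2)[:,:,::-1])
h=np.array([.5994,-.01705]);yw=np.radians(-7.26);R=np.array([[np.cos(yw),-np.sin(yw)],[np.sin(yw),np.cos(yw)]])
d=np.array([*(h+R@[-.113,-.024]),.121])-o["tcp_pos"];print("to go in tool shares",np.round(np.array(o["ee_rot"]).T@d/.2,3))
E
```

```text
{'time_s': 2.2, 'tcp_pos': [0.482, -0.0299, 0.2012], 'ee_rot': [[0.1246, 0.9922, -0.0003], [0.9922, -0.1246, -0.0003], [-0.0003, -0.0002, -1.0]], 'joint_pos': [-0.0617, -0.082, -0.0518, 1.6013, -0.0003, 1.634], 'contact_force': [0.6479, 0.6383, 0.8711], 'opening': 0.0015}
to go in tool shares [0.018 0.009 0.401]
```

View pics/e.png

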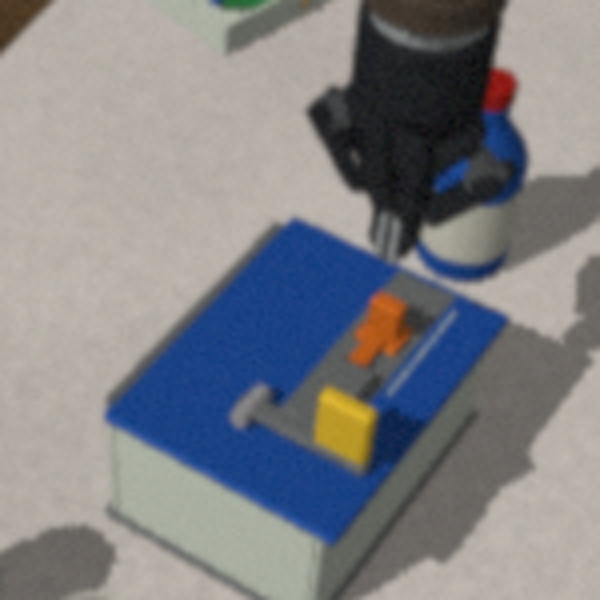

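The gripper is above and in front of the knob, whose top is at crop (386,300). I'll check the knob and fin positions from the side view before going down.

```bash
python3 - <<'E'
from h import *
h=np.array([.5994,-.01705]);yw=np.radians(-7.26);R=np.array([[np.cos(yw),-np.sin(yw)],[np.sin(yw),np.cos(yw)]])
for n,uv,z in(("knobtop",(280+387/4,100+301/4),.141),("fintop",(280+347/4,100+399/4),.164)):
    print(n,"side",R.T@(onz("side",uv,z)[:2]-h))
print("knob top view", R.T@(onz("top",(356.3,246.5),.12)[:2]-h),R.T@(onz("top",(340,246),.1215)[:2]-h))
E
```

```text
knobtop side [-0.11169753 -0.04441693]
fintop side [-0.14151605  0.0609376 ]
knob top view [-0.1111916  -0.04712642] [-0.11522668 -0.00692309]
```

Request:
drive_tool --commands '[{"ax": 0,"ay": 0,"az": 0,"tx": 0.028,"ty": 0.009,"tz": 0.2,"fingers": 255},{"ax": 0,"ay": 0,"az": 0,"tx": 0.028,"ty": 0.009,"tz": 0.3,"fingers": 255},{"ax": 0,"ay": 0,"az": 0,"tx": 0.028,"ty": 0.009,"tz": 0.36,"fingers": 255},{"ax": 0,"ay": 0,"az": 0,"tx": 0.028,"ty": 0.009,"tz": 0.4,"fingers": 255},{"ax": 0,"ay": 0,"az": 0,"tx": 0.028,"ty": 0.009,"tz": 0.4,"fingers": 255}]'

```text
time_s: 2.8
tcp_pos: [0.4844, -0.0237, 0.1209]
ee_rot: [[0.127, 0.992, -0.001], [0.992, -0.127, -0.0], [-0.0, -0.001, -1.0]]
contact_force: [0.0, -0.4, 1.1]
opening: -0.002
grasp_force: 0.0
```

Request:
drive_tool --commands '[{"ax": 0,"ay": 0,"az": 0,"tx": -0.01,"ty": 0,"tz": 0,"fingers": 255},{"ax": 0,"ay": 0,"az": 0,"tx": -0.015,"ty": 0,"tz": 0,"fingers": 255},{"ax": 0,"ay": 0,"az": 0,"tx": -0.02,"ty": 0,"tz": 0,"fingers": 255},{"ax": 0,"ay": 0,"az": 0,"tx": -0.025,"ty": 0,"tz": 0,"fingers": 255}]'

```text
time_s: 3.2
tcp_pos: [0.4842, -0.0287, 0.1218]
ee_rot: [[0.126, 0.992, 0.001], [0.992, -0.126, -0.0], [0.0, 0.001, -1.0]]
contact_force: [-0.4, -0.1, -0.1]
opening: -0.001
grasp_force: 0.0
```

Request:
drive_tool --commands '[{"ax": 0,"ay": 0,"az": 0,"tx": -0.005,"ty": 0,"tz": 0,"fingers": 255},{"ax": 0,"ay": 0,"az": 0,"tx": -0.01,"ty": 0,"tz": 0,"fingers": 255},{"ax": 0,"ay": 0,"az": 0,"tx": -0.015,"ty": 0,"tz": 0,"fingers": 255}]'

```text
time_s: 3.5
tcp_pos: [0.4836, -0.0315, 0.1213]
ee_rot: [[0.126, 0.992, 0.0], [0.992, -0.126, 0.0], [0.0, -0.0, -1.0]]
contact_force: [0.1, 3.0, 1.1]
opening: 0.001
grasp_force: 1.3
```

Request:
drive_tool --commands '[{"ax": 0,"ay": 0,"az": 0,"tx": -0.005,"ty": 0,"tz": 0,"fingers": 255},{"ax": 0,"ay": 0,"az": 0,"tx": -0.01,"ty": 0,"tz": 0,"fingers": 255},{"ax": 0,"ay": 0,"az": 0,"tx": -0.015,"ty": 0,"tz": 0,"fingers": 255},{"ax": 0,"ay": 0,"az": 0,"tx": -0.019,"ty": 0,"tz": 0,"fingers": 255},{"ax": 0,"ay": 0,"az": 0,"tx": -0.019,"ty": 0,"tz": 0,"fingers": 255}]'

```text
time_s: 4.0
tcp_pos: [0.4831, -0.0354, 0.1213]
ee_rot: [[0.126, 0.992, -0.0], [0.992, -0.126, -0.0], [-0.0, -0.0, -1.0]]
contact_force: [-0.1, 1.7, 0.6]
opening: -0.001
grasp_force: 1.0
```

Now small steps of 1.2 mm per call, watching the force.

Request:
drive_tool --commands '[{"ax": 0,"ay": 0,"az": 0,"tx": -0.003,"ty": 0,"tz": 0,"fingers": 255},{"ax": 0,"ay": 0,"az": 0,"tx": -0.006,"ty": 0,"tz": 0,"fingers": 255},{"ax": 0,"ay": 0,"az": 0,"tx": -0.006,"ty": 0,"tz": 0,"fingers": 255}]'

```text
time_s: 4.3
tcp_pos: [0.483, -0.0365, 0.1213]
ee_rot: [[0.126, 0.992, 0.0], [0.992, -0.126, -0.0], [-0.0, 0.0, -1.0]]
contact_force: [-0.6, 1.4, 0.3]
opening: 0.001
grasp_force: 1.1
```

Request:
drive_tool --commands '[{"ax": 0,"ay": 0,"az": 0,"tx": -0.003,"ty": 0,"tz": 0,"fingers": 255},{"ax": 0,"ay": 0,"az": 0,"tx": -0.006,"ty": 0,"tz": 0,"fingers": 255}]'

```text
time_s: 4.5
tcp_pos: [0.4828, -0.0376, 0.1213]
ee_rot: [[0.126, 0.992, 0.0], [0.992, -0.126, 0.0], [0.0, 0.0, -1.0]]
contact_force: [0.1, 1.6, 0.9]
opening: -0.002
grasp_force: 1.3
```

Request:
drive_tool --commands '[{"ax": 0,"ay": 0,"az": 0,"tx": -0.003,"ty": 0,"tz": 0,"fingers": 255},{"ax": 0,"ay": 0,"az": 0,"tx": -0.006,"ty": 0,"tz": 0,"fingers": 255}]'

```text
time_s: 4.7
tcp_pos: [0.4827, -0.0389, 0.1213]
ee_rot: [[0.126, 0.992, -0.0], [0.992, -0.126, 0.0], [0.0, -0.0, -1.0]]
contact_force: [-0.2, 2.7, 1.4]
opening: -0.002
grasp_force: 1.3
```

Request:
drive_tool --commands '[{"ax": 0,"ay": 0,"az": 0,"tx": -0.003,"ty": 0,"tz": 0,"fingers": 255},{"ax": 0,"ay": 0,"az": 0,"tx": -0.006,"ty": 0,"tz": 0,"fingers": 255}]'

```text
time_s: 4.9
tcp_pos: [0.4825, -0.0401, 0.1213]
ee_rot: [[0.126, 0.992, 0.0], [0.992, -0.126, 0.0], [0.0, 0.0, -1.0]]
contact_force: [-0.3, 2.5, 1.0]
opening: -0.002
grasp_force: 1.3
```

Request:
drive_tool --commands '[{"ax": 0,"ay": 0,"az": 0,"tx": -0.003,"ty": 0,"tz": 0,"fingers": 255},{"ax": 0,"ay": 0,"az": 0,"tx": -0.006,"ty": 0,"tz": 0,"fingers": 255}]'

```text
time_s: 5.1
tcp_pos: [0.4823, -0.0413, 0.1213]
ee_rot: [[0.126, 0.992, -0.0], [0.992, -0.126, 0.0], [0.0, -0.0, -1.0]]
contact_force: [-0.1, 0.9, 0.7]
opening: -0.002
grasp_force: 1.3
```

Request:
drive_tool --commands '[{"ax": 0,"ay": 0,"az": 0,"tx": -0.003,"ty": 0,"tz": 0,"fingers": 255},{"ax": 0,"ay": 0,"az": 0,"tx": -0.006,"ty": 0,"tz": 0,"fingers": 255}]'

```text
time_s: 5.3
tcp_pos: [0.4822, -0.0425, 0.1213]
ee_rot: [[0.126, 0.992, -0.0], [0.992, -0.126, -0.0], [-0.0, -0.0, -1.0]]
contact_force: [-0.3, 2.3, 1.0]
opening: -0.002
grasp_force: 1.3
```

Request:
drive_tool --commands '[{"ax": 0,"ay": 0,"az": 0,"tx": -0.003,"ty": 0,"tz": 0,"fingers": 255},{"ax": 0,"ay": 0,"az": 0,"tx": -0.006,"ty": 0,"tz": 0,"fingers": 255}]'

```text
time_s: 5.5
tcp_pos: [0.4821, -0.0437, 0.1213]
ee_rot: [[0.126, 0.992, 0.0], [0.992, -0.126, -0.0], [-0.0, 0.0, -1.0]]
contact_force: [-0.1, 1.7, 1.3]
opening: -0.002
grasp_force: 1.3
```

Request:
drive_tool --commands '[{"ax": 0,"ay": 0,"az": 0,"tx": -0.003,"ty": 0,"tz": 0,"fingers": 255},{"ax": 0,"ay": 0,"az": 0,"tx": -0.006,"ty": 0,"tz": 0,"fingers": 255}]'

```text
time_s: 5.7
tcp_pos: [0.4819, -0.0448, 0.1213]
ee_rot: [[0.126, 0.992, 0.0], [0.992, -0.126, 0.0], [0.0, 0.0, -1.0]]
contact_force: [0.0, 2.3, 1.7]
opening: 0.001
grasp_force: 1.3
```

Request:
drive_tool --commands '[{"ax": 0,"ay": 0,"az": 0,"tx": -0.003,"ty": 0,"tz": 0,"fingers": 255},{"ax": 0,"ay": 0,"az": 0,"tx": -0.006,"ty": 0,"tz": 0,"fingers": 255}]'

```text
time_s: 5.9
tcp_pos: [0.4817, -0.046, 0.1213]
ee_rot: [[0.126, 0.992, -0.0], [0.992, -0.126, 0.0], [-0.0, -0.0, -1.0]]
contact_force: [-0.1, 2.2, 0.9]
opening: -0.001
grasp_force: 1.3
```

Request:
drive_tool --commands '[{"ax": 0,"ay": 0,"az": 0,"tx": -0.003,"ty": 0,"tz": 0,"fingers": 255},{"ax": 0,"ay": 0,"az": 0,"tx": -0.006,"ty": 0,"tz": 0,"fingers": 255}]'

```text
time_s: 6.1
tcp_pos: [0.4816, -0.0472, 0.1213]
ee_rot: [[0.126, 0.992, -0.0], [0.992, -0.126, 0.0], [-0.0, -0.0, -1.0]]
contact_force: [0.4, 3.3, 2.3]
opening: 0.002
grasp_force: 1.3
```

Request:
drive_tool --commands '[{"ax": 0,"ay": 0,"az": 0,"tx": -0.003,"ty": 0,"tz": 0,"fingers": 255},{"ax": 0,"ay": 0,"az": 0,"tx": -0.005,"ty": 0,"tz": 0,"fingers": 255}]'

```text
time_s: 6.3
tcp_pos: [0.4815, -0.0482, 0.1213]
ee_rot: [[0.126, 0.992, 0.0], [0.992, -0.126, -0.0], [-0.0, 0.0, -1.0]]
contact_force: [0.8, 1.9, 2.2]
opening: -0.002
grasp_force: 1.3
```

Request:
drive_tool --commands '[{"ax": 0,"ay": 0,"az": 0,"tx": -0.003,"ty": 0,"tz": 0,"fingers": 255},{"ax": 0,"ay": 0,"az": 0,"tx": -0.006,"ty": 0,"tz": 0,"fingers": 255}]'

```text
time_s: 6.5
tcp_pos: [0.4813, -0.0494, 0.1213]
ee_rot: [[0.126, 0.992, -0.0], [0.992, -0.126, 0.0], [0.0, -0.0, -1.0]]
contact_force: [-1.1, 2.1, 3.0]
opening: 0.001
grasp_force: 1.3
```

Request:
drive_tool --commands '[{"ax": 0,"ay": 0,"az": 0,"tx": -0.003,"ty": 0,"tz": 0,"fingers": 255},{"ax": 0,"ay": 0,"az": 0,"tx": -0.006,"ty": 0,"tz": 0,"fingers": 255}]'

```text
time_s: 6.7
tcp_pos: [0.4812, -0.0506, 0.1213]
ee_rot: [[0.126, 0.992, -0.0], [0.992, -0.126, -0.0], [-0.0, -0.0, -1.0]]
contact_force: [-1.0, 2.6, 1.1]
opening: -0.0
grasp_force: 1.3
```

Request:
drive_tool --commands '[{"ax": 0,"ay": 0,"az": 0,"tx": -0.003,"ty": 0,"tz": 0,"fingers": 255},{"ax": 0,"ay": 0,"az": 0,"tx": -0.006,"ty": 0,"tz": 0,"fingers": 255}]'

```text
time_s: 6.9
tcp_pos: [0.481, -0.0518, 0.1213]
ee_rot: [[0.126, 0.992, -0.0], [0.992, -0.126, 0.0], [0.0, -0.0, -1.0]]
contact_force: [0.5, 2.5, 2.2]
opening: 0.002
grasp_force: 1.3
```

Request:
drive_tool --commands '[{"ax": 0,"ay": 0,"az": 0,"tx": -0.003,"ty": 0,"tz": 0,"fingers": 255},{"ax": 0,"ay": 0,"az": 0,"tx": -0.006,"ty": 0,"tz": 0,"fingers": 255}]'

```text
time_s: 7.1
tcp_pos: [0.4809, -0.053, 0.1213]
ee_rot: [[0.126, 0.992, -0.0], [0.992, -0.126, -0.0], [-0.0, -0.0, -1.0]]
contact_force: [-0.7, 2.6, 1.4]
opening: -0.0
grasp_force: 1.3
```

Request:
drive_tool --commands '[{"ax": 0,"ay": 0,"az": 0,"tx": -0.003,"ty": 0,"tz": 0,"fingers": 255},{"ax": 0,"ay": 0,"az": 0,"tx": -0.006,"ty": 0,"tz": 0,"fingers": 255}]'

```text
time_s: 7.3
tcp_pos: [0.4807, -0.0542, 0.1213]
ee_rot: [[0.126, 0.992, -0.0], [0.992, -0.126, -0.0], [-0.0, -0.0, -1.0]]
contact_force: [0.2, 2.4, 1.7]
opening: 0.0
grasp_force: 1.3
```

Request:
drive_tool --commands '[{"ax": 0,"ay": 0,"az": 0,"tx": -0.003,"ty": 0,"tz": 0,"fingers": 255},{"ax": 0,"ay": 0,"az": 0,"tx": -0.006,"ty": 0,"tz": 0,"fingers": 255}]'

```text
time_s: 7.5
tcp_pos: [0.4806, -0.0554, 0.1213]
ee_rot: [[0.126, 0.992, 0.0], [0.992, -0.126, -0.0], [0.0, 0.0, -1.0]]
contact_force: [-0.0, 2.7, 1.9]
opening: 0.001
grasp_force: 1.3
```

Request:
drive_tool --commands '[{"ax": 0,"ay": 0,"az": 0,"tx": -0.003,"ty": 0,"tz": 0,"fingers": 255},{"ax": 0,"ay": 0,"az": 0,"tx": -0.006,"ty": 0,"tz": 0,"fingers": 255}]'

```text
time_s: 7.7
tcp_pos: [0.4804, -0.0566, 0.1213]
ee_rot: [[0.126, 0.992, 0.0], [0.992, -0.126, -0.0], [-0.0, 0.0, -1.0]]
contact_force: [-0.8, 3.3, 1.1]
opening: -0.003
grasp_force: 1.3
```

Request:
drive_tool --commands '[{"ax": 0,"ay": 0,"az": 0,"tx": -0.003,"ty": 0,"tz": 0,"fingers": 255},{"ax": 0,"ay": 0,"az": 0,"tx": -0.006,"ty": 0,"tz": 0,"fingers": 255}]'

```text
time_s: 7.9
tcp_pos: [0.4803, -0.0577, 0.1213]
ee_rot: [[0.126, 0.992, 0.0], [0.992, -0.126, -0.0], [-0.0, 0.0, -1.0]]
contact_force: [-0.9, 2.0, 1.5]
opening: 0.003
grasp_force: 1.3
```

Request:
drive_tool --commands '[{"ax": 0,"ay": 0,"az": 0,"tx": -0.003,"ty": 0,"tz": 0,"fingers": 255},{"ax": 0,"ay": 0,"az": 0,"tx": -0.006,"ty": 0,"tz": 0,"fingers": 255}]'

```text
time_s: 8.1
tcp_pos: [0.4801, -0.0589, 0.1213]
ee_rot: [[0.126, 0.992, -0.0], [0.992, -0.126, 0.0], [0.0, -0.0, -1.0]]
contact_force: [-0.7, 3.4, 1.5]
opening: -0.002
grasp_force: 1.3
```

Request:
drive_tool --commands '[{"ax": 0,"ay": 0,"az": 0,"tx": -0.003,"ty": 0,"tz": 0,"fingers": 255},{"ax": 0,"ay": 0,"az": 0,"tx": -0.006,"ty": 0,"tz": 0,"fingers": 255}]'

```text
time_s: 8.3
tcp_pos: [0.48, -0.0601, 0.1213]
ee_rot: [[0.126, 0.992, -0.0], [0.992, -0.126, 0.0], [-0.0, -0.0, -1.0]]
contact_force: [-0.2, 2.7, 2.1]
opening: -0.001
grasp_force: 1.3
```

Request:
drive_tool --commands '[{"ax": 0,"ay": 0,"az": 0,"tx": -0.003,"ty": 0,"tz": 0,"fingers": 255},{"ax": 0,"ay": 0,"az": 0,"tx": -0.006,"ty": 0,"tz": 0,"fingers": 255}]'

```text
time_s: 8.5
tcp_pos: [0.4798, -0.0613, 0.1213]
ee_rot: [[0.126, 0.992, -0.0], [0.992, -0.126, 0.0], [-0.0, -0.0, -1.0]]
contact_force: [-0.1, 2.6, 1.4]
opening: -0.002
grasp_force: 1.3
```

Request:
drive_tool --commands '[{"ax": 0,"ay": 0,"az": 0,"tx": -0.003,"ty": 0,"tz": 0,"fingers": 255},{"ax": 0,"ay": 0,"az": 0,"tx": -0.006,"ty": 0,"tz": 0,"fingers": 255}]'

```text
time_s: 8.7
tcp_pos: [0.4797, -0.0625, 0.1213]
ee_rot: [[0.126, 0.992, -0.0], [0.992, -0.126, 0.0], [0.0, -0.0, -1.0]]
contact_force: [-1.1, 2.4, 1.7]
opening: -0.003
grasp_force: 1.3
```

Request:
drive_tool --commands '[{"ax": 0,"ay": 0,"az": 0,"tx": -0.003,"ty": 0,"tz": 0,"fingers": 255},{"ax": 0,"ay": 0,"az": 0,"tx": -0.006,"ty": 0,"tz": 0,"fingers": 255}]'

```text
time_s: 8.9
tcp_pos: [0.4795, -0.0637, 0.1213]
ee_rot: [[0.126, 0.992, -0.0], [0.992, -0.126, 0.0], [0.0, -0.0, -1.0]]
contact_force: [-2.0, 3.0, 2.7]
opening: 0.002
grasp_force: 1.3
```

Request:
drive_tool --commands '[{"ax": 0,"ay": 0,"az": 0,"tx": -0.003,"ty": 0,"tz": 0,"fingers": 255},{"ax": 0,"ay": 0,"az": 0,"tx": -0.006,"ty": 0,"tz": 0,"fingers": 255}]'

```text
time_s: 9.1
tcp_pos: [0.4794, -0.0645, 0.1213]
ee_rot: [[0.126, 0.992, 0.0], [0.992, -0.126, 0.001], [0.001, -0.0, -1.0]]
contact_force: [0.5, 6.8, 1.7]
opening: -0.001
grasp_force: 3.3
```

The force has jumped to 6.8 N with reduced motion, so the stop is felt. I'll back off, rise, and turn over to the fin.

Request:
drive_tool --commands '[{"ax": 0,"ay": 0,"az": 0,"tx": 0.015,"ty": 0,"tz": 0,"fingers": 255},{"ax": 0,"ay": 0,"az": 0,"tx": 0.02,"ty": 0,"tz": -0.2,"fingers": 255},{"ax": 0,"ay": 0,"az": 0,"tx": 0.02,"ty": 0,"tz": -0.4,"fingers": 255},{"ax": 0,"ay": 0,"az": -0.75,"tx": 0.2,"ty": -0.05,"tz": -0.45,"fingers": 0},{"ax": 0,"ay": 0,"az": -0.75,"tx": 0.4,"ty": -0.1,"tz": -0.45,"fingers": 0},{"ax": 0,"ay": 0,"az": -0.75,"tx": 0.615,"ty": -0.14,"tz": -0.45,"fingers": 0},{"ax": 0,"ay": 0,"az": -0.75,"tx": 0.615,"ty": -0.14,"tz": -0.45,"fingers": 0},{"ax": 0,"ay": 0,"az": -0.75,"tx": 0.615,"ty": -0.14,"tz": -0.45,"fingers": 0}]'

```text
time_s: 9.9
tcp_pos: [0.467, 0.0618, 0.2112]
ee_rot: [[-0.591, 0.806, 0.0], [0.806, 0.591, -0.001], [-0.001, -0.0, -1.0]]
contact_force: [0.6, 0.2, 0.5]
opening: 0.85
grasp_force: 0.0
```

```bash
python3 - <<'E'
from h import *
o=observe();print({k:np.round(o[k],4).tolist() for k in("time_s","tcp_pos","ee_rot","joint_pos","contact_force","opening")})
E
```

```text
{'time_s': 9.9, 'tcp_pos': [0.467, 0.0618, 0.2112], 'ee_rot': [[-0.5913, 0.8065, 0.0002], [0.8065, 0.5913, -0.001], [-0.0009, -0.0004, -1.0]], 'joint_pos': [0.1322, -0.1077, -0.0562, 1.6223, -0.001, 1.0704], 'contact_force': [0.6053, 0.1823, 0.5473], 'opening': 0.8499}
```

Request:
drive_tool --commands '[{"ax": 0,"ay": 0,"az": -0.387,"tx": -0.004,"ty": -0.003,"tz": 0,"fingers": 0},{"ax": 0,"ay": 0,"az": -0.387,"tx": -0.004,"ty": -0.003,"tz": 0,"fingers": 0},{"ax": 0,"ay": 0,"az": -0.387,"tx": -0.004,"ty": -0.003,"tz": 0,"fingers": 0},{"ax": 0,"ay": 0,"az": -0.387,"tx": -0.004,"ty": -0.003,"tz": 0,"fingers": 0},{"ax": 0,"ay": 0,"az": -0.387,"tx": -0.004,"ty": -0.003,"tz": 0,"fingers": 0},{"ax": 0,"ay": 0,"az": -0.387,"tx": -0.004,"ty": -0.003,"tz": 0,"fingers": 0},{"ax": 0,"ay": 0,"az": -0.387,"tx": -0.004,"ty": -0.003,"tz": 0,"fingers": 0}]'

```text
time_s: 10.6
tcp_pos: [0.4671, 0.0595, 0.2111]
ee_rot: [[-0.991, 0.135, 0.0], [0.135, 0.991, -0.001], [-0.0, -0.001, -1.0]]
contact_force: [0.4, -0.5, 0.2]
opening: 1.001
grasp_force: 0.0
```

```bash
python3 - <<'E'
from h import *
o=observe();print({k:np.round(o[k],4).tolist() for k in("time_s","tcp_pos","ee_rot","joint_pos","contact_force","opening")})
j=snap("side","pics/f0.png")[100:250,280:430]
cv2.imwrite("pics/f.png",cv2.resize(j,(600,600),interpolation=2)[:,:,::-1])
E
```

```text
{'time_s': 10.6, 'tcp_pos': [0.4671, 0.0595, 0.2111], 'ee_rot': [[-0.9908, 0.1354, 0.0], [0.1354, 0.9908, -0.0008], [-0.0001, -0.0008, -1.0]], 'joint_pos': [0.1272, -0.1081, -0.0565, 1.6224, -0.0008, 0.263], 'contact_force': [0.3844, -0.5172, 0.2011], 'opening': 1.0006}
```

View pics/f.png

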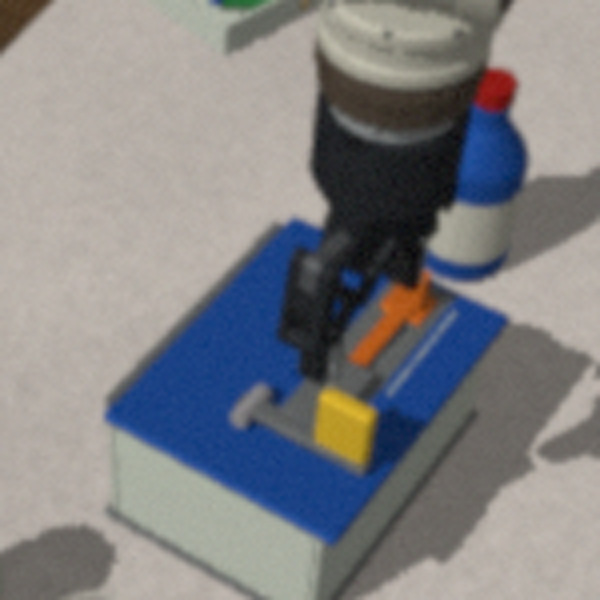

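The tab is slid well aside (knob now at crop (405,295)), and the open gripper hangs over the fin at (345,425). I'll lower it and pinch.

Request:
drive_tool --commands '[{"ax": 0,"ay": 0,"az": 0,"tx": 0,"ty": 0.007,"tz": 0.2,"fingers": 0},{"ax": 0,"ay": 0,"az": 0,"tx": 0,"ty": 0.007,"tz": 0.3,"fingers": 0},{"ax": 0,"ay": 0,"az": 0,"tx": 0,"ty": 0.007,"tz": 0.4,"fingers": 0},{"ax": 0,"ay": 0,"az": 0,"tx": 0,"ty": 0.007,"tz": 0.4,"fingers": 170},{"ax": 0,"ay": 0,"az": 0,"tx": 0,"ty": 0.007,"tz": 0.4,"fingers": 255},{"ax": 0,"ay": 0,"az": 0,"tx": 0,"ty": 0.007,"tz": 0.4,"fingers": 255},{"ax": 0,"ay": 0,"az": 0,"tx": 0,"ty": 0.007,"tz": 0.4,"fingers": 255},{"ax": 0,"ay": 0,"az": 0,"tx": 0,"ty": 0.007,"tz": 0.4,"fingers": 255}]'

```text
time_s: 11.45
tcp_pos: [0.4676, 0.0612, 0.1321]
ee_rot: [[-0.991, 0.136, 0.001], [0.136, 0.991, 0.0], [-0.001, 0.001, -1.0]]
contact_force: [-0.2, 8.6, 1.7]
opening: 0.144
grasp_force: 5.0
```

Request:
drive_tool --commands '[{"ax": 0,"ay": 0,"az": 0,"tx": 0,"ty": 0,"tz": 0,"fingers": 255},{"ax": 0,"ay": 0,"az": 0,"tx": 0,"ty": 0,"tz": 0,"fingers": 255}]'

```text
time_s: 11.65
tcp_pos: [0.4677, 0.0617, 0.1322]
ee_rot: [[-0.991, 0.135, 0.002], [0.135, 0.991, 0.001], [-0.001, 0.001, -1.0]]
contact_force: [-0.5, 4.6, 5.8]
opening: 0.132
grasp_force: 59.5
```

Request:
drive_tool --commands '[{"ax": 0,"ay": 0.01,"az": 0,"tx": -0.0018,"ty": 0.002,"tz": -0.0066,"fingers": 255},{"ax": 0,"ay": 0.019,"az": 0,"tx": -0.0035,"ty": 0.002,"tz": -0.013,"fingers": 255},{"ax": 0,"ay": 0.038,"az": 0,"tx": -0.0075,"ty": 0.002,"tz": -0.026,"fingers": 255}]'

```text
time_s: 11.95
tcp_pos: [0.469, 0.0615, 0.1372]
ee_rot: [[-0.988, 0.136, -0.079], [0.135, 0.991, 0.012], [0.08, 0.001, -0.997]]
contact_force: [0.3, 4.2, 5.6]
opening: 0.132
grasp_force: 59.5
```

Request:
drive_tool --commands '[{"ax": 0,"ay": 0.0573,"az": 0,"tx": -0.012,"ty": 0,"tz": -0.039,"fingers": 255},{"ax": 0,"ay": 0.1146,"az": 0,"tx": -0.0285,"ty": 0,"tz": -0.076,"fingers": 255},{"ax": 0,"ay": 0.172,"az": 0,"tx": -0.049,"ty": 0,"tz": -0.111,"fingers": 255}]'

```text
time_s: 12.25
tcp_pos: [0.4803, 0.0601, 0.1588]
ee_rot: [[-0.894, 0.136, -0.427], [0.122, 0.991, 0.06], [0.431, 0.001, -0.902]]
contact_force: [-1.1, 6.5, 5.0]
opening: 0.135
grasp_force: 61.0
```

Request:
drive_tool --commands '[{"ax": 0,"ay": 0.0573,"az": 0,"tx": -0.012,"ty": 0,"tz": -0.039,"fingers": 255},{"ax": 0,"ay": 0.1146,"az": 0,"tx": -0.0285,"ty": 0,"tz": -0.076,"fingers": 255},{"ax": 0,"ay": 0.153,"az": 0,"tx": -0.042,"ty": 0,"tz": -0.1,"fingers": 255},{"ax": 0,"ay": 0.153,"az": 0,"tx": -0.042,"ty": 0,"tz": -0.1,"fingers": 255},{"ax": 0,"ay": 0.153,"az": 0,"tx": -0.042,"ty": 0,"tz": -0.1,"fingers": 255}]'

```text
time_s: 12.75
tcp_pos: [0.4957, 0.0582, 0.172]
ee_rot: [[-0.713, 0.137, -0.688], [0.098, 0.991, 0.095], [0.694, 0.0, -0.72]]
contact_force: [-5.5, 7.4, 4.0]
opening: 0.127
grasp_force: 61.2
```

```bash
python3 - <<'E'
from h import *
o=observe();print({k:np.round(o[k],4).tolist() for k in("time_s","tcp_pos","ee_rot","joint_pos","contact_force","opening")})
j=snap("side","pics/g0.png")[100:250,280:430]
cv2.imwrite("pics/g.png",cv2.resize(j,(600,600),interpolation=2)[:,:,::-1])
E
```

```text
{'time_s': 12.75, 'tcp_pos': [0.4957, 0.0582, 0.172], 'ee_rot': [[-0.7131, 0.1367, -0.6877], [0.0982, 0.9906, 0.0951], [0.6942, 0.0003, -0.7198]], 'joint_pos': [0.0449, 0.703, 0.6362, 2.2629, 0.1262, 0.1315], 'contact_force': [-5.4536, 7.4368, 4.0324], 'opening': 0.1266}
```

View pics/g.png

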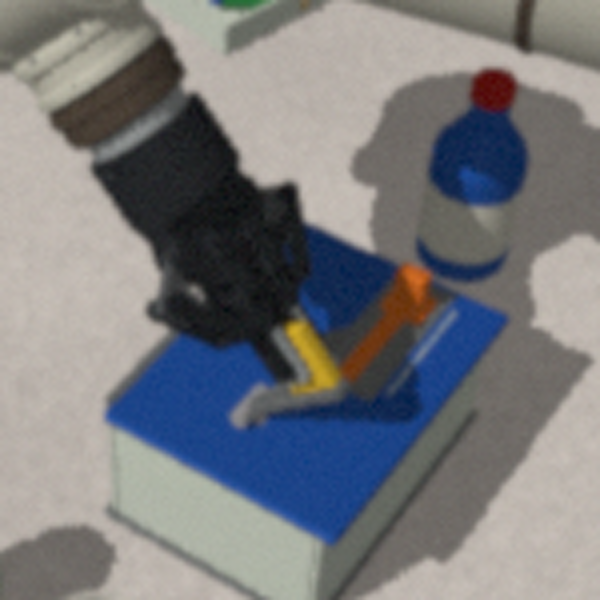

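The picture shows the latch lifted to about 44°, gripped by its yellow fin at (315,350), with the lid still shut. I'll release, withdraw and straighten up.

Request:
drive_tool --commands '[{"ax": 0,"ay": 0,"az": 0,"tx": 0,"ty": 0,"tz": 0,"fingers": 60},{"ax": 0,"ay": 0,"az": 0,"tx": 0,"ty": 0,"tz": 0,"fingers": 60},{"ax": 0,"ay": 0,"az": 0,"tx": 0,"ty": 0,"tz": 0,"fingers": 60},{"ax": 0,"ay": 0,"az": 0,"tx": 0,"ty": 0,"tz": -0.15,"fingers": 60},{"ax": 0,"ay": 0,"az": 0,"tx": 0,"ty": 0,"tz": -0.3,"fingers": 60},{"ax": 0,"ay": 0,"az": 0,"tx": 0,"ty": 0,"tz": -0.3,"fingers": 60}]'

```text
time_s: 13.4
tcp_pos: [0.5135, 0.0525, 0.1879]
ee_rot: [[-0.746, 0.141, -0.651], [0.103, 0.99, 0.097], [0.658, 0.006, -0.753]]
contact_force: [0.6, 0.1, 0.9]
opening: 0.767
grasp_force: 0.0
```

Request:
drive_tool --commands '[{"ax": 0,"ay": 0,"az": 0,"tx": 0.13,"ty": 0,"tz": -0.15,"fingers": 60},{"ax": 0,"ay": -0.07,"az": 0,"tx": 0.26,"ty": 0,"tz": -0.3,"fingers": 60},{"ax": 0,"ay": -0.14,"az": 0,"tx": 0.33,"ty": 0,"tz": -0.37,"fingers": 60},{"ax": 0,"ay": -0.21,"az": 0,"tx": 0.44,"ty": -0.02,"tz": -0.28,"fingers": 60},{"ax": 0,"ay": -0.28,"az": 0,"tx": 0.55,"ty": -0.04,"tz": -0.18,"fingers": 60},{"ax": 0,"ay": -0.344,"az": 0,"tx": 0.55,"ty": -0.04,"tz": -0.18,"fingers": 60},{"ax": 0,"ay": -0.344,"az": 0,"tx": 0.55,"ty": -0.04,"tz": -0.18,"fingers": 60}]'

```text
time_s: 14.1
tcp_pos: [0.4519, 0.0526, 0.2874]
ee_rot: [[-0.99, 0.141, 0.006], [0.141, 0.99, 0.005], [-0.005, 0.006, -1.0]]
contact_force: [-0.2, 0.3, 0.2]
opening: 0.765
grasp_force: 0.0
```

```bash
python3 - <<'E'
from h import *
o=observe();print({k:np.round(o[k],4).tolist() for k in("time_s","tcp_pos","ee_rot","joint_pos","contact_force","opening")})
j=snap("side","pics/i0.png")[100:250,280:430]
cv2.imwrite("pics/i.png",cv2.resize(j,(600,600),interpolation=2)[:,:,::-1])
E
```

```text
{'time_s': 14.1, 'tcp_pos': [0.4519, 0.0526, 0.2874], 'ee_rot': [[-0.99, 0.1408, 0.0062], [0.1408, 0.99, 0.0051], [-0.0054, 0.0059, -1.0]], 'joint_pos': [0.1132, -0.1167, 0.0852, 1.7661, 0.0044, 0.2545], 'contact_force': [-0.2497, 0.3359, 0.2439], 'opening': 0.7652}
```

View pics/i.png

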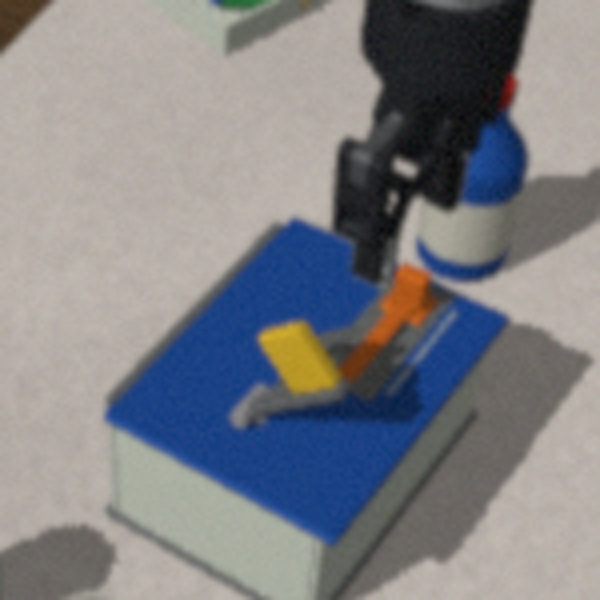

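The latch stays up (fin at (300,355)) and the lid is still shut. Next I'll close the fingers, lower them in front of the raised arm's tip, and push up and back.

Request:
drive_tool --commands '[{"ax": 0,"ay": 0,"az": 0,"tx": 0.025,"ty": 0.047,"tz": 0,"fingers": 255},{"ax": 0,"ay": 0,"az": 0,"tx": 0.03,"ty": 0.047,"tz": 0.1,"fingers": 255},{"ax": 0,"ay": 0,"az": 0,"tx": 0.03,"ty": 0.047,"tz": 0.25,"fingers": 255},{"ax": 0,"ay": 0,"az": 0,"tx": 0.03,"ty": 0.047,"tz": 0.4,"fingers": 255},{"ax": 0,"ay": 0,"az": 0,"tx": 0.03,"ty": 0.047,"tz": 0.55,"fingers": 255},{"ax": 0,"ay": 0,"az": 0,"tx": 0.03,"ty": 0.047,"tz": 0.66,"fingers": 255},{"ax": 0,"ay": 0,"az": 0,"tx": 0.03,"ty": 0.047,"tz": 0.66,"fingers": 255}]'

```text
time_s: 14.85
tcp_pos: [0.4476, 0.0639, 0.1508]
ee_rot: [[-0.99, 0.141, -0.009], [0.141, 0.99, 0.005], [0.01, 0.003, -1.0]]
contact_force: [1.0, 1.0, -0.7]
opening: -0.0
grasp_force: 0.0
```

Request:
drive_tool --commands '[{"ax": 0,"ay": 0,"az": 0,"tx": -0.02,"ty": 0,"tz": -0.01,"fingers": 255},{"ax": 0,"ay": 0,"az": 0,"tx": -0.045,"ty": 0,"tz": -0.025,"fingers": 255},{"ax": 0,"ay": 0,"az": 0,"tx": -0.07,"ty": 0,"tz": -0.04,"fingers": 255},{"ax": 0,"ay": 0,"az": 0,"tx": -0.1,"ty": 0,"tz": -0.065,"fingers": 255}]'

```text
time_s: 15.25
tcp_pos: [0.4684, 0.061, 0.1691]
ee_rot: [[-0.99, 0.14, -0.002], [0.14, 0.99, 0.006], [0.003, 0.006, -1.0]]
contact_force: [-18.1, 3.9, 4.9]
opening: -0.004
grasp_force: 9.2
```

Request:
drive_tool --commands '[{"ax": 0,"ay": 0,"az": 0,"tx": -0.04,"ty": 0,"tz": -0.047,"fingers": 255},{"ax": 0,"ay": 0,"az": 0,"tx": -0.08,"ty": 0,"tz": -0.094,"fingers": 255},{"ax": 0,"ay": 0,"az": 0,"tx": -0.12,"ty": 0,"tz": -0.14,"fingers": 255},{"ax": 0,"ay": 0,"az": 0,"tx": -0.17,"ty": 0,"tz": -0.175,"fingers": 255}]'

```text
time_s: 15.65
tcp_pos: [0.501, 0.0567, 0.2053]
ee_rot: [[-0.99, 0.14, -0.003], [0.14, 0.99, 0.008], [0.004, 0.007, -1.0]]
contact_force: [-15.3, 4.5, 11.6]
opening: 0.003
grasp_force: 7.8
```

```bash
python3 - <<'E'
from h import *
o=observe();print({k:np.round(o[k],4).tolist() for k in("time_s","tcp_pos","contact_force","torque")})
j=snap("side","pics/k0.png")[80:250,260:430]
cv2.imwrite("pics/k.png",cv2.resize(j,(600,600),interpolation=2)[:,:,::-1])
E
```

```text
{'time_s': 15.65, 'tcp_pos': [0.501, 0.0567, 0.2053], 'contact_force': [-15.2892, 4.514, 11.5586], 'torque': [0.7874, 2.9118, 0.0222]}
```

View pics/k.png

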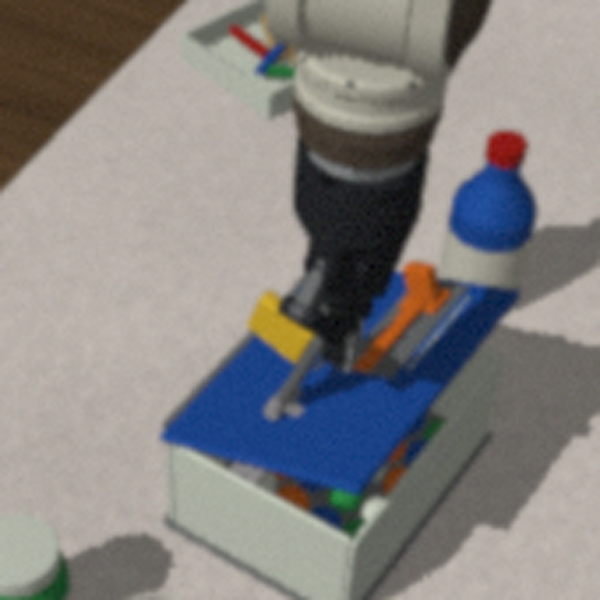

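The lid is opening (about 25°) with the finger pushing on the latch arm at crop (335,345). I'll keep pushing along the arc.

Request:
drive_tool --commands '[{"ax": 0,"ay": 0,"az": 0,"tx": -0.05,"ty": 0,"tz": -0.035,"fingers": 255},{"ax": 0,"ay": 0,"az": 0,"tx": -0.1,"ty": 0,"tz": -0.06,"fingers": 255},{"ax": 0,"ay": 0,"az": 0,"tx": -0.15,"ty": 0,"tz": -0.085,"fingers": 255},{"ax": 0,"ay": 0,"az": 0,"tx": -0.21,"ty": 0,"tz": -0.105,"fingers": 255},{"ax": 0,"ay": 0,"az": 0,"tx": -0.27,"ty": 0,"tz": -0.12,"fingers": 255}]'

```text
time_s: 16.2
tcp_pos: [0.5561, 0.0484, 0.229]
ee_rot: [[-0.99, 0.14, 0.0], [0.14, 0.99, 0.007], [0.001, 0.007, -1.0]]
contact_force: [-7.5, 2.6, 6.5]
opening: 0.001
grasp_force: 4.2
```

Request:
drive_tool --commands '[{"ax": 0,"ay": 0,"az": 0,"tx": -0.06,"ty": 0,"tz": -0.01,"fingers": 255},{"ax": 0,"ay": 0,"az": 0,"tx": -0.12,"ty": 0,"tz": -0.015,"fingers": 255},{"ax": 0,"ay": 0,"az": 0,"tx": -0.18,"ty": 0,"tz": -0.015,"fingers": 255},{"ax": 0,"ay": 0,"az": 0,"tx": -0.24,"ty": 0,"tz": -0.01,"fingers": 255},{"ax": 0,"ay": 0,"az": 0,"tx": -0.3,"ty": 0,"tz": -0.005,"fingers": 255}]'

```text
time_s: 16.7
tcp_pos: [0.6163, 0.0399, 0.23]
ee_rot: [[-0.99, 0.14, 0.002], [0.14, 0.99, 0.006], [-0.001, 0.007, -1.0]]
contact_force: [-3.4, 2.6, 4.7]
opening: 0.0
grasp_force: 3.0
```

```bash
python3 - <<'E'
from h import *
o=observe();print({k:np.round(o[k],4).tolist() for k in("time_s","tcp_pos","contact_force","torque")})
j=snap("side","pics/l0.png")[80:250,260:430]
cv2.imwrite("pics/l.png",cv2.resize(j,(600,600),interpolation=2)[:,:,::-1])
E
```

```text
{'time_s': 16.7, 'tcp_pos': [0.6163, 0.0399, 0.23], 'contact_force': [-3.3834, 2.595, 4.7329], 'torque': [0.5184, 0.6638, 0.0283]}
```

View pics/l.png

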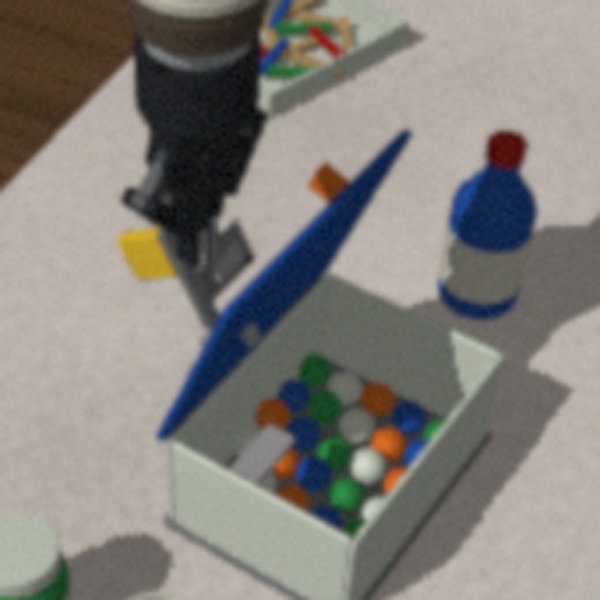

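The lid stands at about 70°, with the finger in the wedge behind it at crop (190,260). I'll withdraw straight up.

Request:
drive_tool --commands '[{"ax": 0,"ay": 0,"az": 0,"tx": 0.025,"ty": 0,"tz": 0,"fingers": 255},{"ax": 0,"ay": 0,"az": 0,"tx": 0.03,"ty": 0,"tz": -0.15,"fingers": 255},{"ax": 0,"ay": 0,"az": 0,"tx": 0.03,"ty": 0,"tz": -0.35,"fingers": 255},{"ax": 0,"ay": 0,"az": 0,"tx": 0.03,"ty": 0,"tz": -0.6,"fingers": 255},{"ax": 0,"ay": 0,"az": 0,"tx": 0.03,"ty": 0,"tz": -0.8,"fingers": 255},{"ax": 0,"ay": 0,"az": 0,"tx": 0.03,"ty": 0,"tz": -0.8,"fingers": 255},{"ax": 0,"ay": 0,"az": 0,"tx": 0.03,"ty": 0,"tz": -0.8,"fingers": 255}]'

```text
time_s: 17.45
tcp_pos: [0.6097, 0.0396, 0.3888]
ee_rot: [[-0.99, 0.141, 0.003], [0.141, 0.99, 0.005], [-0.002, 0.006, -1.0]]
contact_force: [0.5, -0.5, -1.3]
opening: 0.005
grasp_force: 0.0
```

```bash
python3 - <<'E'
from h import *
o=observe();print({k:np.round(o[k],4).tolist() for k in("time_s","tcp_pos","contact_force","dq")})
im=snap("side","pics/m0.png");j=im[80:250,260:430]
cv2.imwrite("pics/m.png",cv2.resize(j,(600,600),interpolation=2)[:,:,::-1])
h=np.array([.5994,-.01705]);yw=np.radians(-7.26);R=np.array([[np.cos(yw),-np.sin(yw)],[np.sin(yw),np.cos(yw)]])
for f in(1.0,1.1,1.2,1.3,1.4):
    for y in(-.114,):
        P=[*(h+R@[-.17*np.cos(f),y]),.1+.17*np.sin(f)];p=proj("side",P);print(f,((p-[260,80])*600/170).round())
E
```

```text
{'time_s': 17.45, 'tcp_pos': [0.6097, 0.0396, 0.3888], 'contact_force': [0.544, -0.4964, -1.2964], 'dq': [-0.001, 0.0045, -0.0906, -0.0202, 0.0005, -0.0014]}
1.0 [453. 166.]
1.1 [436. 149.]
1.2 [418. 133.]
1.3 [399. 119.]
1.4 [379. 106.]
```

View pics/m.png

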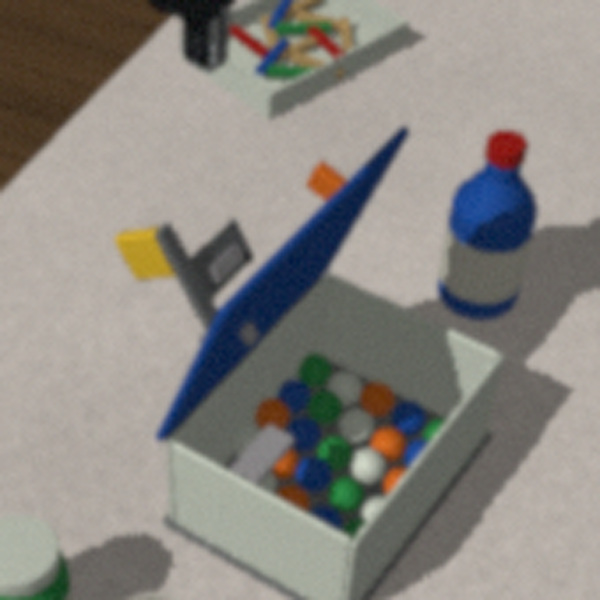

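The lid corner at crop (407,130) matches about 1.2 to 1.3 rad. The lid stands free, the tab is still aside, the gripper is clear and the bottle has not moved.

```bash
python3 -c "
from station import job_done
print(job_done())"
```

```text
the job is handed in; nothing more can be done
None
```

The box is open and the job is handed in at about 17.5 s of the 69 s allowed: tab slid to its stop (6.8 N measured at the wrist), latch lifted with the lid still shut, and lid left standing at about 1.2 rad (roughly 70°); the hand-in returned no verdict.

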